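# Slide the lamp carriage round the curved light rail to its stop

## Task

Pick up the lamp carriage, thread its sleeve onto the free end of the curved light rail and slide it round the bend, turning it to follow the rod, until it comes up against the bumper of the stop; lean on the bumper steadily with a light push (about 10 N, never more than about 20 N) for a good half second to be sure it is home, then let go and leave it hanging upright there. The rail is not quite level and the bumper is set differently each time, so feel your way: never load the rail with more than about 20 N, and leave the bowl and the other things where they are.

Things in the scene. Friction and masses are not known exactly. Their poses are not given: they have to be found in the camera images.
- carriage: Lamp carriage, about 0.25 kg, standing on its lamp. From below: round black lamp 44 mm wide, 30 mm tall; aluminium sleeve with a through bore lying along x; upright flat aluminium grip fin 26 mm long (x), 12 mm thick (y), free from 58 to 99 mm up. Origin: centre of the underside, z up. Same either way round (half turn about z). Bottom-heavy: it hangs upright on the rail.
- carriage_bore (a point): Middle of the carriage's bore, 44 mm above the carriage's origin. The sleeve is 32 mm long (along the carriage's x), 28 mm in outside diameter, its bore 13 mm in diameter: 1.5 mm to spare all round the rod on the straight, about 1 mm in the bend.
- stand: Fixed rail stand; origin on the table under its rail's arc centre, z up. Rail: rigid round steel rod 10 mm in diameter. Seen from above, in this frame, it runs straight along +y from its free tip at (140, -45) mm to (140, 0), then counter-clockwise along a 140 mm radius arc about z for 2.15 rad, to a clamp on an 18 mm post, 161 mm tall, on a 120 x 100 mm foot, its only support.
- rail_tip (a point): End of the rail's free rounded tip, on its centreline; thread on here along the stand's +y. The straight part is level, 135 mm up. The arc's plane is tipped by up to 0.07 rad about the line of the straight part, so the rail climbs or drops evenly, up to 10 mm a quarter turn round; how much is not measured: follow it by feel. At angle a along the arc the heading is +y turned by a.
- stop: Stop: rigid upright dark steel disc, 44 mm wide, 8 mm thick, round the rail, on its own thin post and foot, 0.9 to 1.4 rad along the arc. Origin: same point as the stand's; x points to the rail, y along it. Disc face: plane y = +16 mm. From it a black rubber bumper, 32 mm wide, sticks out 2 to 20 mm towards the oncoming sleeve (to y = 14 to -4 mm); how far is not measured. It does not give.
- bowl: Bystander: the glass bowl being photographed, 90 mm across, 55 mm tall, inside the rail's bend, below the height of the rail; the lamp passes above and outside it. Origin at the underside's centre.
- spare_lamp: Bystander: a bare black lamp head, 44 mm diameter, 48 mm tall with its short upright stub; no sleeve, no fin. Origin at the underside's centre.
- dye: Bystander: a small amber jar, 36 mm diameter, 55 mm tall. Origin at the underside's centre.
- lens_cap: Bystander: a black disc, 72 mm diameter, 8 mm thick, flat on the table.
- spare_collar: Bystander: a loose dark steel ring, 32 mm outside diameter, 14 mm tall, lying on the table; not part of the rail or stop.
- driver: Bystander: a screwdriver lying on the table, 170 mm long.
- flash: Bystander: a black camera flash unit standing on the table, about 75 x 70 x 115 mm.
Things that resemble listed ones, but are neither listed nor needed, are in the scene too. What is shaped like the carriage but green is not meant. Leave any yellow look-alike of the stop alone.

How it is judged (in metres and radians):
On the way, in this order (a step that is already met when the one before it is completed fails the run):
1. the carriage's sleeve is threaded on the rail and has entered the bend (horizontal distance between carriage_bore and stand between 0.1345 and 0.1455 m and height (world z) of carriage_bore between 0.12 and 0.15 m and y of carriage_bore in the frame of stand above 0.01 m and x of carriage_bore in the frame of stand above 0.11 m and height (world z) of carriage_bore between 0.127 and 0.143 m), for 0.1 s.
2. the carriage, on the rail at the stop, leans on the stop's bumper with more than 4 N for 0.5 s (y of carriage_bore in the frame of stop between -0.025 and 0.002 m and x of carriage_bore in the frame of stop above 0.13 m and angle between the x axis of carriage and the y axis of stop, either way round below 0.25 rad and contact force between carriage and stop above 4 N), for 0.5 s.
At the end, for the whole second after the job is handed in: The carriage hangs on the rail at the stop, released and at rest (under 20 mm/s), within 0.2 rad of upright, the middle of its bore 14 to 41 mm before the disc's face (where the bumper, at any setting, holds it, with some room) and its bore within 0.25 rad of square to the disc (y of carriage_bore in the frame of stop between -0.025 and 0.002 m and x of carriage_bore in the frame of stop above 0.13 m and angle between the x axis of carriage and the y axis of stop, either way round below 0.25 rad and horizontal distance between carriage_bore and stand between 0.1345 and 0.1455 m and height (world z) of carriage_bore between 0.12 and 0.15 m and angle between carriage's own z axis and vertical below 0.2 rad and linear speed of carriage below 0.02 m/s); the robot touches nothing.
It fails at once if the carriage is pushed against the stop with more than 22 N (contact force between carriage and stop above 22 N).
It fails at once if the carriage loads the rail with more than 22 N (contact force between carriage and stand above 22 N).
It fails at once if the robot presses on the stand or the stop with more than 15 N (contact force between any of the arm, the fingers and stand above 15 N or contact force between any of the arm, the fingers and stop above 15 N).
It fails at once if the bowl or another bystander is moved more than 15 mm (distance of any of bowl, spare_lamp, dye, lens_cap, spare_collar, driver, flash from where it was at the start of the episode above 0.015 m).
It also fails if it takes over 72 s, if anything falls off the work surface, if the arm or the gripper's body presses on something with over 40 N, if the wrist force passes 120 N, or if a joint passes its speed limit or range.

## Robot

A 6-joint arm with a two-finger parallel gripper is mounted at the origin on the work surface. World frame = base frame: x ahead of the robot, y to its left, z up, the work surface at z = 0. Lengths are in mm, angles in rad, forces in N, time in s.
With the tool pointing down it reaches from about 350 to 775 mm from the base axis. Payload 7.3 kg.
Tool frame: the origin (TCP) lies at the very end of the fingers, on their centre line; the grasp point (between the pads) lies 19 mm behind it; x points along the fingers, z is the direction in which the jaws open and shut, and the axes are right-handed (so a half turn about x gives the same grasp; the last joint's range is limited). The gripper opens to 92 mm and grips with 3 to 60 N. Pads are 19 mm wide; open, the fingers measure 130 mm over their backs; the gripper's body (75 mm by 190 mm) begins 47 mm behind the grasp point.
Start: joints at [1.089, 0.342, 1.524, -0, 1.275, -0.146], TCP at [172.986, 495.702, 226.741] pointing down, gripper open.
Joint ranges: [-2.53, 2.53], [-0.77, 2.02], [0.04, 2.7], [-1, 4.14], [0.28, 2.66], [-3.11, 3.11]. Speed limits (rad/s): [2.57, 2.57, 3.14, 3.14, 3.14, 3.14].

## Interface

Orientations are given as [roll, pitch, yaw] about the fixed x, y, z axes, in that order (R = Rz(yaw) Ry(pitch) Rx(roll)).
In Python, from plant import * gives the robot as it stands.
- The arm moves only by the tool carry_out, never from a script. Its argument "rows" is a list of rows, each a list of 4 numbers: the shift along the world's x, y, z in mm, then the turn about the world's z in degrees. In form: [[x, y, z, twist], ...]. A call has 1 to 20 rows; each row is the pose to reach, as a shift and turn from the pose measured when the call began; what a row does not reach only later rows make up. A row lasts 1/12 s, in which the tool goes at most 41.7 mm and 7.16 degrees, less where a joint would pass 70% of its speed; a pose out of reach is approached as far as the arm can. A call with a gripper value outside its range is refused whole. "hand" is the finger opening in mm, from 0 to 91.8, set as the call begins (left out, the last holds). The fingers move at their own pace and stop on an object; the grip force is fixed at half the most. Time passes only in rows, so rows that repeat a pose let the fingers close. It gives the time, the measured TCP pose, the force and the opening at its end, in the units of the state.
- get_obs(): the state, without advancing time (a new reading comes with each control period).
- capture(name): name is "side" or "top"; returns the picture (480x640x3 uint8, red, green, blue); there is no depth.
- camera_info(name): a dict with "camera_matrix" (3x3 intrinsics, pixels), "pose" (4x4, takes a point from camera to world coordinates). Camera axes: x right, y down, z forward; pixel columns grow to the right and rows downward; lengths in mm; the calibration is good to about 2 mm. A picture is of the moment at which its call begins. camera_info takes no time and is no camera call.
- close_job(): hands the job in, once; it reports no verdict.
The state is a dict: "time": time; "joint_positions": joint angles; "dq": joint speeds; "tau": joint torques, N m; "tool_pos": TCP position; "tcp_rot": TCP orientation; "contact_force": force on the tool from outside, world axes, zero at the start; "moment": the same for the moment, N m; "grip_width": finger opening in mm.
Only numpy, scipy, OpenCV 4.12 (cv2) and the standard library are available. Lean on these libraries where they do the work, as an engineer would, in place of code of your own. Each camera call takes 0.05 s, during which the arm holds its last target. There are 200 camera calls.

## Working session

There is one attempt and no reset: what is moved stays moved. The work goes in short steps, Python scripts to look and compute and a tool call to move; the robot and the scene stay as the last step left them, time stands still between calls to the robot, and variables do not carry over. Pictures are saved under pics/ and viewed, about 8 in all and at most 12, crops included, and the job is handed in when it is done.

Besides the shell and the picture viewer there is one more tool, called as name(argument=value, ...), one argument or row to a line, values as JSON. carry_out: Moves the arm, as the interface text tells. Its arguments: {"type":"object","properties":{"rows":{"type":"array"},"hand":{"type":"number"}},"required":["rows"]}

```bash
mkdir -p pics
python3 - <<'E'
from plant import *
import cv2,numpy as np
np.set_printoptions(precision=4,suppress=True)
for n in("top","side"):
    im=capture(n); cv2.imwrite(f"pics/{n}0.png",im[:,:,::-1]); i=camera_info(n); print(n,i["camera_matrix"],i["pose"])
print(get_obs())
E
```

```text
top [[572.6885   0.     320.0268]
 [  0.     572.6885 236.3739]
 [  0.       0.       1.    ]] [[  -0.0025   -0.9899    0.1416  321.4467]
 [  -0.9997   -0.001    -0.0241    5.9237]
 [   0.024    -0.1416   -0.9896 1394.1796]
 [   0.        0.        0.        1.    ]]
side [[440.4011   0.     313.853 ]
 [  0.     440.4011 240.3651]
 [  0.       0.       1.    ]] [[   0.6852   -0.4677    0.5583 -123.2454]
 [  -0.7283   -0.4433    0.5225 -599.5847]
 [   0.0031   -0.7647   -0.6444  844.5292]
 [   0.        0.        0.        1.    ]]
{'time': 0.1, 'joint_positions': array([ 1.089 ,  0.3426,  1.5249, -0.    ,  1.2754, -0.146 ]), 'dq': array([ 0.0002, -0.0013, -0.002 ,  0.0006,  0.0014, -0.0016]), 'tau': array([  0.0007, -43.2006, -24.4692,   0.0719,   0.0526,  -0.0001]), 'tool_pos': array([172.8092, 495.3758, 226.1545]), 'tcp_rot': array([ 2.9967,  1.5695, -2.0515]), 'contact_force': array([0.2657, 0.1128, 0.8156]), 'moment': array([-0.0359,  0.0008, -0.0217]), 'grip_width': 91.63577074276813}
```

View pics/top0.png

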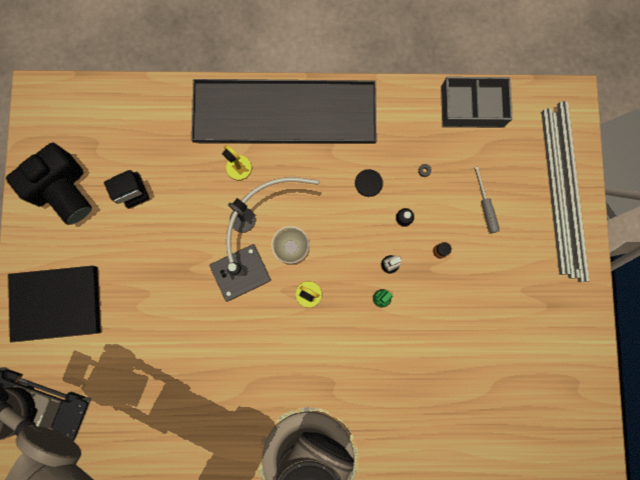

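View pics/side0.png

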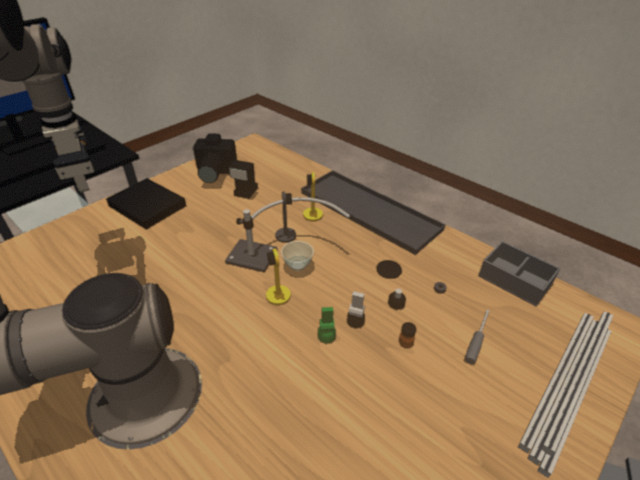

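Top view: the carriage (black base, bare aluminium fin) is at (391,264). Possible confusions are the green look-alike (383,298), the spare lamp (405,216) and the dye (443,250). The rail tip is at (318,182), the stop at (239,210), yellow look-alikes at (237,163) and (309,294). In the side view the carriage is at (357,308).

Run:
```python
import cv2,numpy as np
t=cv2.imread("pics/top0.png"); s=cv2.imread("pics/side0.png")
cv2.imwrite("pics/c1.png",cv2.resize(t[150:310,205:335],None,fx=3.7,fy=3.7,interpolation=cv2.INTER_CUBIC)[:,:])
a=cv2.resize(t[242:287,365:415],None,fx=8,fy=8,interpolation=cv2.INTER_CUBIC)
b=cv2.resize(s[280:335,330:380],None,fx=8,fy=8,interpolation=cv2.INTER_CUBIC)[:]
h=max(a.shape[0],b.shape[0]); a=cv2.copyMakeBorder(a,0,h-a.shape[0],0,0,cv2.BORDER_CONSTANT)
cv2.imwrite("pics/c2.png",np.hstack([a,b]))
```

```text
(no output)
```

View pics/c1.png

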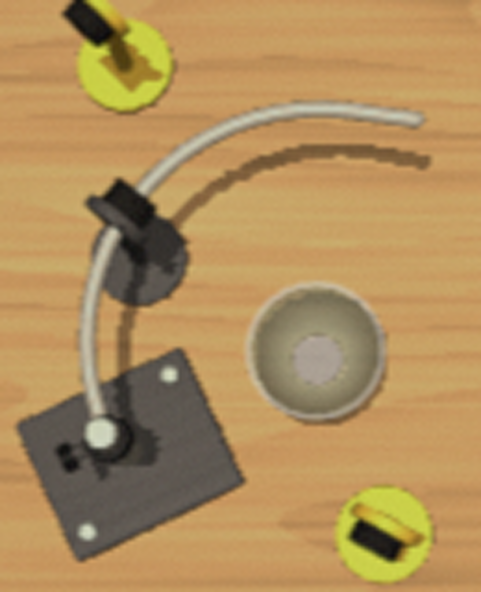

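View pics/c2.png

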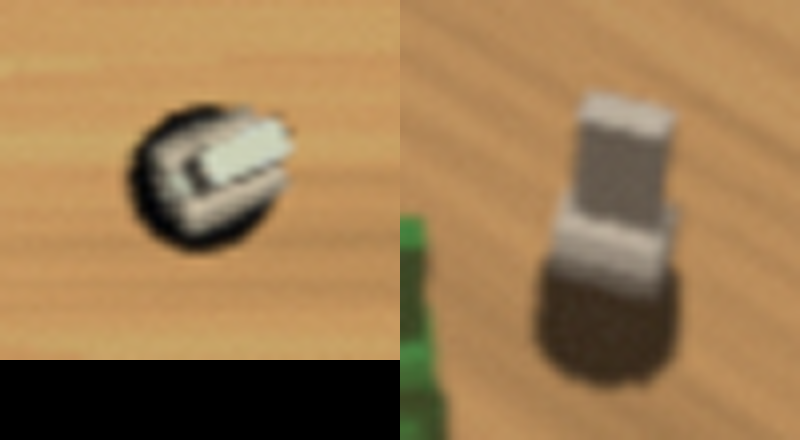

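The crop confirms the choice: bare aluminium sleeve and fin on a black lamp. The fin points about 27° up to the right in the top image. In the stand crop the rail tip is at (422,119), the post top at (101,434) and the black bumper on the near face of the disc at (130,200).

```bash
cat > h.py <<'E'
import cv2,numpy as np
from plant import *
np.set_printoptions(precision=3,suppress=True)
C={n:camera_info(n) for n in("top","side")}
def ray(n,p):
    K,T=np.array(C[n]["camera_matrix"]),np.array(C[n]["pose"])
    d=T[:3,:3]@np.linalg.inv(K)@[p[0],p[1],1]; return T[:3,3],d/np.linalg.norm(d)
def onz(n,p,z):
    o,d=ray(n,p); return (o+d*(z-o[2])/d[2])
def proj(n,X):
    K,T=np.array(C[n]["camera_matrix"]),np.array(C[n]["pose"])
    c=K@(T[:3,:3].T@(np.asarray(X,float)-T[:3,3])); return c[:2]/c[2]
def tri(pt,ps):
    o1,d1=ray("top",pt);o2,d2=ray("side",ps)
    s=np.linalg.lstsq(np.c_[d1,-d2],o2-o1,rcond=None)[0]
    a,b=o1+s[0]*d1,o2+s[1]*d2; return (a+b)/2,np.linalg.norm(a-b)
E
python3 - <<'E'
from h import *
t=cv2.imread("pics/top0.png"); s=cv2.imread("pics/side0.png")
def blobs(im,mask,x0,y0,x1,y1,mn=8):
    m=np.zeros(im.shape[:2],np.uint8); m[y0:y1,x0:x1]=mask[y0:y1,x0:x1]
    return [c for c in cv2.findContours(m,cv2.RETR_EXTERNAL,cv2.CHAIN_APPROX_NONE)[0] if cv2.contourArea(c)>mn],m
hs=cv2.cvtColor(t,cv2.COLOR_BGR2HSV); gr=((hs[...,1]<70)&(hs[...,2]>110)).astype(np.uint8)*255
cs,m=blobs(t,gr,225,170,325,275)
for c in cs: print("rail",cv2.boundingRect(c),cv2.contourArea(c))
ys,xs=np.nonzero(m[:, :]); k=xs>262; xs,ys=xs[k],ys[k]
cols={x:ys[xs==x].mean() for x in sorted(set(xs)) if (ys<215)[xs==x].all()}
for x in (270,280,290,295,300,305,310,315,317,318,319,320):
    if x in cols: print(x,cols[x],onz("top",(x,cols[x]),135)[:2])
print("maxx",xs.max())
# carriage
br=((hs[...,1]<70)&(hs[...,2]>185)).astype(np.uint8)*255
cs,m=blobs(t,br,370,245,410,285,3)
for c in cs:
    r=cv2.minAreaRect(c);b=cv2.boxPoints(r);print("fin",r); print(np.array([onz("top",p,99) for p in b])[:,:2], onz("top",r[0],99))
dk=(hs[...,2]<60).astype(np.uint8)*255
cs,m=blobs(t,dk,370,245,410,285,20)
for c in cs: print("dark",cv2.minEnclosingCircle(c))
cs,m=blobs(t,((hs[...,1]<110)|(hs[...,2]<90)).astype(np.uint8)*255,370,245,410,285,20)
for c in cs: print("obj",cv2.boundingRect(c),cv2.minEnclosingCircle(c))
post=onz("top",(205+101/3.7,150+434/3.7),161);tip=onz("top",(205+422/3.7,150+119.5/3.7),135)
print("post",post,"tip",tip,np.linalg.norm((post-tip)[:2]))
v=(post-tip)[:2]; print("yaw",np.degrees(np.arctan2(v[1],v[0])-np.arctan2(162.1,-216.6)))
print("tri tip",tri((205+422/3.7,150+119.5/3.7),(349,215)))
E
```

```text
rail (248, 249, 5, 5) 13.5
rail (272, 226, 37, 37) 1016.0
rail (227, 211, 11, 60) 213.5
rail (242, 178, 77, 25) 220.0
270 182.5 [623.77   87.416]
310 181.0 [627.526  -2.461]
315 181.5 [626.41  -13.721]
317 181.5 [626.425 -18.226]
318 181.5 [626.433 -20.479]
maxx 318
fin ((395.363037109375, 259.8013610839844), (5.500933647155762, 10.416662216186523), 69.44395446777344)
[[ 454.665 -183.912]
 [ 463.049 -206.407]
 [ 451.247 -210.564]
 [ 442.888 -188.091]] [ 452.956 -197.237   99.   ]
dark ((389.47369384765625, 264.1052551269531), 8.474432945251465)
obj (381, 255, 21, 18) ((391.5434875488281, 263.478271484375), 10.652828216552734)
post [430.476 164.846 161.   ] tip [624.602 -22.849 135.   ] 270.02667112175607
yaw -7.224505331196132
tri tip (array([624.745, -24.234, 141.219]), np.float64(4.404061825364145))
```

Run:
```python
from h import *
from scipy.spatial.transform import Rotation as R
o=get_obs(); M=R.from_euler("xyz",o["tcp_rot"]).as_matrix(); print(M, "zyaw",np.degrees(np.arctan2(M[1,2],M[0,2])))
q=o["joint_positions"]; print("q1-/+q6",np.degrees([q[0]-q[5],q[0]+q[5]]))
print("lamp c",onz("top",(389.5,264.1),18), "pred side fin top",proj("side",(453,-197,99)),"top lamp",proj("top",(453,-197,15)))
s=cv2.imread("pics/side0.png")
# stop disc top-ish in top view
for p in((205+130/3.7,150+200/3.7),(205+122/3.7,150+209/3.7)):
    w=onz("top",p,150)[:2]-[491.4,39.4]; print(w,np.linalg.norm(w),np.degrees(np.arctan2(w[1],w[0]))+7.2)
```

```text
[[-0.001 -0.944  0.329]
 [-0.001  0.329  0.944]
 [-1.     0.    -0.001]] zyaw 70.76159207421051
q1-/+q6 [70.762 54.03 ]
lamp c [ 450.74  -195.493   18.   ] pred side fin top [357.053 293.473] top lamp [389.923 263.286]
[ 79.874 112.313] 137.81948071830652 61.78062152591042
[ 74.403 116.97 ] 138.62857293015583 64.74005603283716
```

carry_out(
  hand=44,
  rows=[
    [30,-25,0,-6],
    [60,-50,0,-12],
    [90,-75,0,-18],
    [120,-100,0,-24],
    [150,-127,0,-30],
    [180,-155,0,-36],
    [205,-180,0,-42],
    [227,-210,0,-48],
    [240,-245,0,-50],
    [252,-280,0,-50],
    [264,-317,0,-50],
    [275,-355,0,-50],
    [285,-393,0,-50],
    [293,-431,0,-50],
    [297,-470,0,-50],
    [300,-508,0,-50],
    [300,-546,0,-50],
    [296,-584,0,-50],
    [290,-622,0,-50],
    [284,-655,0,-50],
  ],
)

```text
time: 1.77
tool_pos: [456.1, -161.9, 225.8]
tcp_rot: [2.904, 1.569, -3.017]
contact_force: [0.9, 0.1, 0.6]
grip_width: 43.7
```

carry_out(
  rows=[
    [-3,-17,0,0],
    [-5,-36,-10,0],
    [-5,-37,-30,0],
    [-5,-37,-60,0],
    [-5,-37,-80,0],
    [-5,-37,-90,0],
    [-5,-37,-90,0],
    [-5,-37,-90,0],
  ],
)

```text
time: 2.43
tool_pos: [450.9, -198.7, 135.4]
tcp_rot: [2.604, 1.568, 2.965]
contact_force: [0.2, 0.0, 0.5]
grip_width: 43.7
```

carry_out(
  rows=[
    [1,2,-30,0],
    [1,2,-60,0],
    [1,2,-71,0],
    [1,2,-71,0],
    [1,2,-71,0],
  ],
)

```text
time: 2.85
tool_pos: [452.4, -197.0, 65.2]
tcp_rot: [2.737, 1.568, 3.099]
contact_force: [0.8, -0.0, 0.4]
grip_width: 43.9
```

carry_out(
  hand=0,
  rows=[
    [0,0,0,0],
    [0,0,0,0],
    [0,0,0,0],
    [0,0,0,0],
    [0,0,0,0],
    [0,0,0,0],
    [0,0,0,0],
    [0,0,0,0],
  ],
)

```text
time: 3.52
tool_pos: [452.6, -197.1, 65.6]
tcp_rot: [2.896, 1.569, -3.025]
contact_force: [-0.9, 0.4, 5.5]
grip_width: 12.0
```

carry_out(
  rows=[
    [0,0,30,0],
    [0,0,65,0],
    [10,8,91,-6],
    [36,28,91,-12],
    [62,48,91,-18],
    [88,69,91,-24],
    [114,89,91,-27.7],
    [140,109,91,-27.7],
    [158,123,91,-27.7],
    [166,129,91,-27.7],
    [166,129,91,-27.7],
    [166,129,91,-27.7],
    [166,129,91,-27.7],
    [166,129,91,-27.7],
  ],
)

```text
time: 4.68
tool_pos: [617.7, -69.2, 156.6]
tcp_rot: [3.053, 1.568, 2.93]
contact_force: [-0.1, -0.5, -1.8]
grip_width: 12.0
```

Run:
```python
from h import *
o=get_obs();print(o["tool_pos"],o["contact_force"],o["moment"],np.degrees((o["tcp_rot"][2]-o["tcp_rot"][0]))%360)
t=capture("top");s=capture("side")
cv2.imwrite("pics/t1.png",t[:,:,::-1]);cv2.imwrite("pics/s1.png",s[:,:,::-1])
T,S=t[:,:,::-1],s[:,:,::-1]
tp=np.array([o["tool_pos"][0],o["tool_pos"][1],135.]); print(proj("top",tp),proj("side",tp),proj("side",(624.6,-22.8,135)))
a=cv2.resize(T[155:215,280:360],None,fx=5,fy=5,interpolation=cv2.INTER_CUBIC)
u,v=proj("side",(622,-45,140)).astype(int)
b=cv2.resize(S[v-40:v+60,u-40:u+40],None,fx=5,fy=5,interpolation=cv2.INTER_CUBIC); print(u-40,v-40)
a=cv2.copyMakeBorder(a,0,200,0,0,cv2.BORDER_CONSTANT)
cv2.imwrite("pics/c3.png",np.hstack([a,b]))
```

```text
[617.674 -69.158 156.588] [-0.093 -0.527 -1.838] [-0.108  0.025  0.025] 352.9534472198336
[339.616 185.367] [359.566 225.358] [347.609 216.807]
313 179
```

View pics/c3.png

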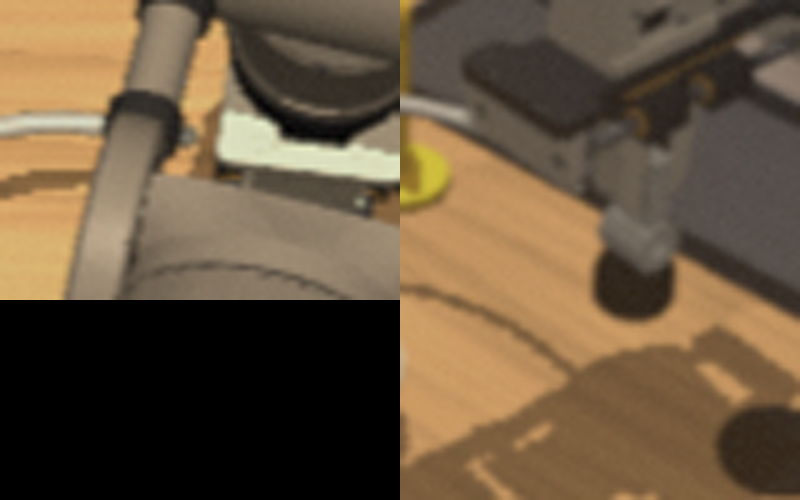

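The side crop shows the sleeve at about (360.6,226.6) px, against (359.6,225.4) predicted from kinematics. The gripper hides the rail tip in both views, so I'll refine the rail line from the first pictures.

Run:
```python
from h import *
for n,c0,c1,r0,r1 in(("top",296,322,174,190),("side",325,354,200,222)):
    im=cv2.imread(f"pics/{n}0.png"); S=cv2.cvtColor(im,cv2.COLOR_BGR2HSV)[...,1].astype(float)
    P=[]
    for x in range(c0,c1):
        col=S[r0:r1,x]; bg=np.median(np.r_[col[:4],col[-4:]]); w=np.clip(bg-col-25,0,None)
        if w.sum()>0: P.append((x,(w*np.arange(r0,r1)).sum()/w.sum(),w.sum()))
    P=np.array(P); 
    W=np.array([onz(n,p[:2],135) for p in P]); print(n); print(np.c_[P,W[:,:2]][-16:])
    g=P[:,2]>0.6*np.median(P[:,2]); k=W[g][-16:]
    vx,vy,x0,y0=cv2.fitLine(k[:,:2].astype(np.float32),cv2.DIST_HUBER,0,.01,.01).ravel(); print("heading x/y",vx/vy,"deg",np.degrees(np.arctan(vx/vy)),"x at y=-20:",x0+(-20-y0)*vx/vy)
```

```text
top
[[304.    179.977 258.    629.841  11.048]
 [305.    180.247 259.5   629.226   8.797]
 [306.    180.382 251.    628.92    6.545]
 [307.    180.43  242.    628.818   4.294]
 [308.    180.474 230.    628.724   2.042]
 [309.    180.639 254.5   628.352  -0.21 ]
 [310.    180.816 255.5   627.95   -2.461]
 [311.    180.961 257.5   627.623  -4.713]
 [312.    181.143 252.    627.211  -6.965]
 [313.    181.285 259.5   626.891  -9.217]
 [314.    181.36  247.5   626.726 -11.469]
 [315.    181.451 244.    626.524 -13.721]
 [316.    181.593 236.    626.203 -15.973]
 [317.    181.658 228.    626.061 -18.225]
 [318.    181.659 179.    626.065 -20.478]
 [319.    181.565  46.    626.29  -22.731]]
heading x/y 0.12643209 deg 7.205792 x at y=-20: 625.74567
side
[[337.    205.076 198.    645.707  33.004]
 [338.    205.42  219.    646.376  29.932]
 [339.    205.696 230.5   647.287  27.076]
 [340.    206.153 262.    647.552  23.67 ]
 [341.    206.614 246.    647.8    20.26 ]
 [342.    206.576 249.    649.828  18.378]
 [343.    207.297 262.5   649.145  14.19 ]
 [344.    207.359 284.    650.814  12.011]
 [345.    207.414 292.    652.507   9.852]
 [346.    207.928 332.    652.56    6.316]
 [347.    208.392 268.    652.789   2.937]
 [348.    208.173 226.    655.458   1.606]
 [349.    206.961 140.5   661.703   3.246]
 [350.    206.882 106.    663.881   1.487]
 [351.    205.786  14.    669.76    2.785]
 [352.    204.      1.5   678.218   6.183]]
heading x/y -0.28555182 deg -15.936789 x at y=-20: 660.653
```

```bash
python3 - <<'E'
from h import *
im=cv2.imread("pics/side0.png"); S=cv2.cvtColor(im,cv2.COLOR_BGR2HSV)[...,1]
print(S[206:226,338:354])
for z in (135,): print([proj("side",(625.75+.1264*(y+20),y,z)) for y in (-22,-10,0,10)])
# carriage in the hand, sleeve axis and fin at known pose; fin top at start
print(proj("side",(452.6,-197.1,99)),proj("side",(452.6,-197.1,0)))
E
python3 - <<'E'
import cv2
a=cv2.imread("pics/side0.png")[195:230,320:370]
cv2.imwrite("pics/c4.png",cv2.resize(a,None,fx=10,fy=10,interpolation=cv2.INTER_NEAREST))
E
```

```text
[[ 43  45  40  40  49  46  43  46  47  40  43  44  40  44  46  41]
 [ 43  41  46  48  37  40  44  44  44  40  40  41  45  41  46  43]
 [ 40  43  43  43  43  49  44  47  46  52  40  49  50  47  49  44]
 [ 43  41  42  42  44  42  42  47  44  46  47  47  41  43  40  46]
 [ 44  42  43  41  43  39  45  49  43  40  42  50  40  44  44  46]
 [ 55  46  42  40  40  42  44  44  44  48  46  44  40  43  49  43]
 [ 92  58  45  42  44  40  41  42  44  47  47  48  39  42  44  43]
 [125 111  81  51  45  42  41  42  42  39  47  49  46  37  45  47]
 [128 125 120 103  67  45  43  42  41  38  41  47  45  59  44  45]
 [130 131 132 128 114  83  55  41  39  37  39  43  53  66  61  52]
 [126 130 130 130 129 121 109  74  50  42  38  49  64  76  67  56]
 [128 130 130 130 130 133 129 120 100  75  58  67  73  77  82  76]
 [129 130 128 128 130 130 131 131 127 122 114 113 102  90  80  87]
 [130 129 128 129 130 129 130 130 128 130 129 125 119  98  82  73]
 [129 130 131 130 128 130 128 129 128 130 130 128 128 125 114  95]
 [130 130 129 132 130 127 130 130 130 130 130 130 132 133 126 129]
 [132 130 128 130 129 129 128 130 129 130 132 133 130 130 131 128]
 [129 131 130 128 128 130 131 130 129 130 128 130 130 130 131 130]
 [130 130 128 126 130 128 131 131 132 131 129 129 131 128 130 132]
 [130 129 128 128 128 129 128 130 128 128 129 127 129 131 130 129]]
[array([347.594, 216.536]), array([344.528, 214.437]), array([342.   , 212.707]), array([339.498, 210.994])]
[356.977 293.589] [354.293 321.417]
```

View pics/c4.png

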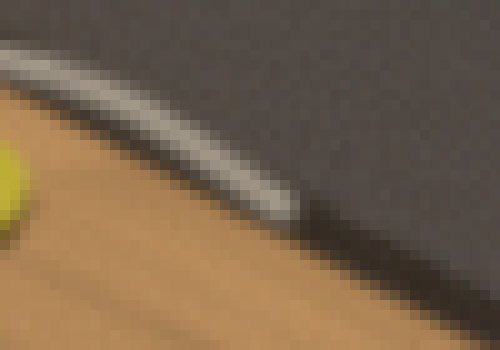

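The tip in the side picture is at about (349,214), roughly 2 px above its prediction. I'll check how well the cameras agree on the lens cap and on the lamp in the hand.

```bash
python3 - <<'E'
from h import *
def cent(f,p,r,th=70):
    im=cv2.imread(f); m=np.zeros(im.shape[:2],np.uint8); x,y=map(int,p)
    m[y-r:y+r,x-r:x+r]=(im.max(2)<th)[y-r:y+r,x-r:x+r]*255
    c=max(cv2.findContours(m,cv2.RETR_EXTERNAL,cv2.CHAIN_APPROX_NONE)[0],key=cv2.contourArea); M=cv2.moments(c)
    return np.array([M["m10"],M["m01"]])/M["m00"],cv2.boundingRect(c)
ct,b=cent("pics/top0.png",(369,183),22);cs,b2=cent("pics/side0.png",(389,269),20)
print("cap",ct,b,cs,b2,onz("top",ct,8),onz("side",cs,8))
# lamp-in-hand silhouette vs predicted
a=np.linspace(0,2*np.pi,60)
def lamp(x,y,z): 
    P=np.array([proj("side",(x+22*np.cos(t),y+22*np.sin(t),z+h)) for t in a for h in(0,30)]); return P[:,0].min(),P[:,0].max(),P[:,1].max()
print("pred s1",lamp(617.7,-69.2,91)," s0",lamp(452.6,-197.1,0))
for f,p in(("pics/s1.png",(360.5,236)),("pics/side0.png",(356,318))):
    im=cv2.imread(f);x,y=map(int,p); g=im.max(2).astype(int)
    print(f,"row",g[y,x-14:x+15].tolist(),"col",g[y:y+14,x].tolist())
p=onz("top",(205+101/3.7-.5,150+434/3.7-.5),161);print("post",p,proj("side",p))
E
python3 - <<'E'
import cv2,numpy as np
a=cv2.imread("pics/side0.png")[195:275,215:355]
cv2.imwrite("pics/c5.png",cv2.resize(a,None,fx=5.7,fy=5.7,interpolation=cv2.INTER_CUBIC))
E
```

```text
cap [368.253 182.612] (355, 170, 27, 26) [388.687 269.03 ] (377, 261, 24, 17) [ 654.782 -148.005    8.   ] [ 653.774 -153.49     8.   ]
pred s1 (np.float64(350.1823886779872), np.float64(367.60881487735924), np.float64(243.66768834951074))  s0 (np.float64(345.2821427904764), np.float64(364.2618659882922), np.float64(328.59245266398415))
pics/s1.png row [193, 192, 188, 186, 175, 129, 68, 49, 47, 51, 50, 52, 50, 49, 48, 51, 47, 49, 45, 47, 49, 94, 158, 186, 188, 183, 181, 181, 183] col [48, 49, 50, 50, 50, 52, 78, 136, 190, 200, 203, 201, 181, 135]
pics/side0.png row [173, 175, 174, 171, 144, 100, 68, 57, 58, 60, 59, 60, 63, 60, 60, 59, 58, 60, 60, 61, 59, 59, 90, 151, 180, 184, 181, 180, 179] col [60, 60, 60, 63, 61, 59, 59, 58, 59, 72, 114, 155, 164, 167]
post [431.554 165.939 161.   ] [245.12  211.196]
```

View pics/c5.png

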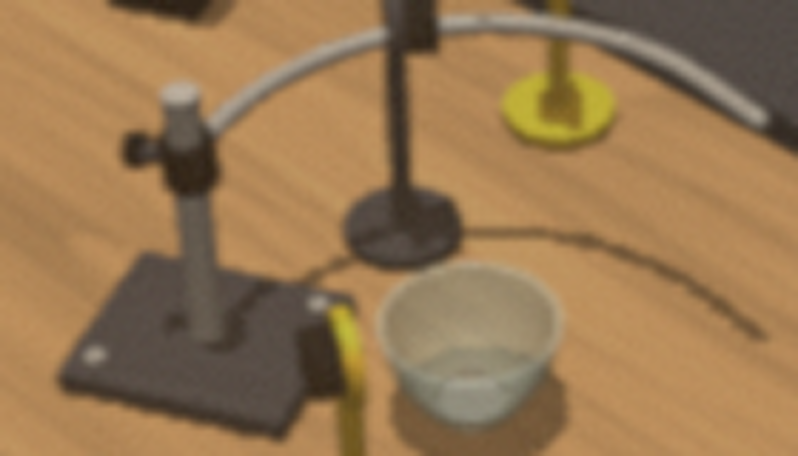

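Cameras agree to about 2–5 mm. The relative rail-to-carriage error looks under 3 mm, so I'll approach gently and feel for it.

carry_out(
  rows=[
    [3,12,0,0],
    [5.3,22,0,0],
    [5.6,27,0,0],
    [5.7,28,0,0],
    [5.7,28,0,0],
    [5.7,28,0,0],
    [5.7,28,0,0],
  ],
)

```text
time: 5.37
tool_pos: [623.7, -41.2, 156.8]
tcp_rot: [3.09, 1.569, 2.967]
contact_force: [-0.0, 0.2, -2.1]
grip_width: 12.3
```

carry_out(
  rows=[
    [0.1,1,0,0],
    [0.2,2,0,0],
    [0.4,3,0,0],
    [0.5,4,0,0],
    [0.5,4,0,0],
  ],
)

```text
time: 5.78
tool_pos: [624.2, -37.0, 156.8]
tcp_rot: [3.024, 1.569, 2.902]
contact_force: [-0.4, 1.1, -2.3]
grip_width: 11.9
```

carry_out(
  rows=[
    [0.1,1,0,0],
    [0.2,2,0,0],
    [0.4,3,0,0],
    [0.4,3,0,0],
  ],
)

```text
time: 6.12
tool_pos: [624.6, -33.8, 156.8]
tcp_rot: [2.981, 1.569, 2.859]
contact_force: [-0.2, -0.1, -2.8]
grip_width: 11.8
```

carry_out(
  rows=[
    [0.1,1,0,0],
    [0.2,2,0,0],
    [0.4,3,0,0],
    [0.4,3,0,0],
  ],
)

```text
time: 6.45
tool_pos: [625.1, -30.6, 156.8]
tcp_rot: [2.959, 1.569, 2.836]
contact_force: [-1.0, 0.1, -2.1]
grip_width: 12.0
```

carry_out(
  rows=[
    [0.1,1,0,0],
    [0.2,2,0,0],
    [0.4,3,0,0],
    [0.5,4,0,0],
    [0.5,4,0,0],
  ],
)

```text
time: 6.87
tool_pos: [625.6, -26.3, 156.8]
tcp_rot: [2.91, 1.569, 2.788]
contact_force: [0.3, -0.4, -1.9]
grip_width: 11.9
```

carry_out(
  rows=[
    [0.25,2,0,0],
    [0.5,4,0,0],
    [0.75,6,0,0],
    [1.0,8,0,0],
    [1.3,10,0,0],
    [1.3,10,0,0],
  ],
)

```text
time: 7.37
tool_pos: [626.9, -15.8, 156.8]
tcp_rot: [2.834, 1.569, 2.713]
contact_force: [0.9, 0.2, -2.7]
grip_width: 11.9
```

carry_out(
  rows=[
    [0.8,0,0,0],
    [1.6,0,0,0],
    [1.6,0,0,0],
    [1.6,0,0,0],
  ],
)

```text
time: 7.7
tool_pos: [628.6, -15.9, 156.8]
tcp_rot: [2.861, 1.569, 2.739]
contact_force: [0.3, -0.1, -3.1]
grip_width: 11.8
```

carry_out(
  rows=[
    [-1,0,0,0],
    [-2,0,0,0],
    [-3.2,0,0,0],
    [-3.2,0,0,0],
    [-3.2,0,0,0],
  ],
)

```text
time: 8.12
tool_pos: [626.4, -16.0, 157.0]
tcp_rot: [0.719, 1.57, 0.597]
contact_force: [5.0, -0.4, -4.5]
grip_width: 11.9
```

carry_out(
  rows=[
    [1.2,0,0,0],
    [2.4,0,0,0],
    [3.0,0,0,0],
    [3.6,0,0,0],
    [3.6,0,0,0],
    [3.6,0,0,0],
  ],
)

```text
time: 8.62
tool_pos: [629.7, -16.0, 156.9]
tcp_rot: [1.672, 1.57, 1.55]
contact_force: [-0.9, -0.3, -2.7]
grip_width: 12.1
```

carry_out(
  rows=[
    [-1,0,0.5,0],
    [-1.5,0,1,0],
    [-1.5,0,1.5,0],
    [-1.5,0,1.5,0],
    [-1.5,0,1.5,0],
  ],
)

```text
time: 9.03
tool_pos: [628.0, -16.0, 158.2]
tcp_rot: [2.169, 1.57, 2.047]
contact_force: [-0.2, 0.4, -3.9]
grip_width: 12.1
```

carry_out(
  rows=[
    [0,0,-1,0],
    [0,0,-2,0],
    [0,0,-3,0],
    [0,0,-3,0],
    [0,0,-3,0],
  ],
)

```text
time: 9.45
tool_pos: [628.1, -16.0, 155.3]
tcp_rot: [2.033, 1.57, 1.911]
contact_force: [-0.4, -0.3, -1.1]
grip_width: 12.2
```

Contact found: the bore is free from x ≈ 626.7 to 629.7 and z ≈ 155.3 to 158 at y = -16. That puts the centre at TCP (628.2, -16, 156.7), so the sleeve is threaded. Now the path table.

```bash
cat >> h.py <<'E'
def table(A,C=(494.1,40.5),yaw=-7.2,tilt=0.,R=139.7,z0=156.7):
    """shift rows from the measured pose to arc angles A (deg)"""
    o=get_obs(); p=o["tool_pos"]; zy=(np.degrees(o["tcp_rot"][2]-o["tcp_rot"][0])+180)%360-180
    w=np.radians(yaw+np.degrees(np.arctan2(*(R0(-yaw)@(p[:2]-C))[::-1]))) if False else None
    q=R0(-yaw)@(p[:2]-np.array(C)); print("now a",np.degrees(np.arctan2(q[1],q[0])),"r",np.hypot(*q),"stand xy",q,"zyaw",zy,"z",p[2])
    f=R0(yaw-0)@q; f=o["contact_force"][:2]@np.c_[q@R0(-yaw)*0+ (R0(yaw)@q)/np.hypot(*q), R0(90)@(R0(yaw)@q)/np.hypot(*q)]; print("force radial,tangential",f)
    for a in A:
        s=np.radians(a); l=R*np.array([np.cos(s),np.sin(s)]) if a>=0 else np.array([140,140*s])
        t=R0(yaw)@l+C; print(a,[round(t[0]-p[0],1),round(t[1]-p[1],1),round(z0+(140-l[0])*tilt-p[2],1),round(yaw+max(a,0)-zy,1)])
def R0(d):
    c,s=np.cos(np.radians(d)),np.sin(np.radians(d)); return np.array([[c,-s],[s,c]])
E
sed -i '/if False else None/d; s/f=R0(yaw-0)@q; f=/u=R0(yaw)@q\/np.hypot(*q); f=/; s/@np.c_\[q.*$/@np.c_[u,R0(90)@u]; print("force radial,tangential",f)/' h.py
python3 -c "
from h import *
table([-12,-8,-4,0,2,4,6,8,10,12,15,20])"
```

```text
now a -15.658276544954346 r 145.4005674601091 stand xy [140.005 -39.244] zyaw -6.998291251426423 z 155.25439879848346
force radial,tangential [-0.228 -0.437]
-12 [np.float64(1.2), np.float64(9.8), np.float64(1.4), np.float64(-0.2)]
-8 [np.float64(2.5), np.float64(19.5), np.float64(1.4), np.float64(-0.2)]
-4 [np.float64(3.7), np.float64(29.2), np.float64(1.4), np.float64(-0.2)]
0 [np.float64(4.6), np.float64(39.0), np.float64(1.4), np.float64(-0.2)]
2 [np.float64(5.1), np.float64(43.8), np.float64(1.4), np.float64(1.8)]
4 [np.float64(5.5), np.float64(48.7), np.float64(1.4), np.float64(3.8)]
6 [np.float64(5.7), np.float64(53.6), np.float64(1.4), np.float64(5.8)]
8 [np.float64(5.7), np.float64(58.4), np.float64(1.4), np.float64(7.8)]
10 [np.float64(5.6), np.float64(63.3), np.float64(1.4), np.float64(9.8)]
12 [np.float64(5.2), np.float64(68.2), np.float64(1.4), np.float64(11.8)]
15 [np.float64(4.4), np.float64(75.4), np.float64(1.4), np.float64(14.8)]
20 [np.float64(2.2), np.float64(87.4), np.float64(1.4), np.float64(19.8)]
```

carry_out(
  rows=[
    [0.1,0,1.4,0],
    [0.7,5,1.4,0],
    [1.3,10,1.4,0],
    [1.9,15,1.4,0],
    [2.5,20,1.4,0],
    [3.1,25,1.4,0],
    [3.7,30,1.4,0],
    [4.1,34,1.4,0.6],
    [4.6,38.5,1.4,1.5],
    [4.6,39,1.4,1.6],
    [4.6,39,1.4,1.6],
  ],
)

```text
time: 10.37
tool_pos: [632.7, 23.4, 156.6]
tcp_rot: [2.156, 1.57, 2.062]
contact_force: [0.2, 0.2, -2.2]
grip_width: 11.9
```

carry_out(
  rows=[
    [0.4,4,0,1.0],
    [0.7,8,0,2.2],
    [0.9,12,0,3.5],
    [1.0,16,0,5.0],
    [1.0,19.4,0,6.4],
    [1.0,19.4,0,6.4],
  ],
)

```text
time: 10.87
tool_pos: [633.6, 43.7, 156.6]
tcp_rot: [2.043, 1.57, 2.064]
contact_force: [0.9, -0.6, -1.6]
grip_width: 11.8
```

```bash
python3 -c "
from h import *
table([8,10,12,14,16,18,20])"
```

```text
now a 8.495299763043684 r 139.5474745953267 stand xy [138.016  20.615] zyaw 1.2059268476837701 z 156.63262926346948
force radial,tangential [ 0.89  -0.653]
8 [np.float64(0.2), np.float64(-1.2), np.float64(0.1), np.float64(-0.4)]
10 [np.float64(0.0), np.float64(3.7), np.float64(0.1), np.float64(1.6)]
12 [np.float64(-0.3), np.float64(8.5), np.float64(0.1), np.float64(3.6)]
14 [np.float64(-0.8), np.float64(13.4), np.float64(0.1), np.float64(5.6)]
16 [np.float64(-1.5), np.float64(18.2), np.float64(0.1), np.float64(7.6)]
18 [np.float64(-2.3), np.float64(23.0), np.float64(0.1), np.float64(9.6)]
20 [np.float64(-3.3), np.float64(27.8), np.float64(0.1), np.float64(11.6)]
```

carry_out(
  rows=[
    [0,3.7,0,1.6],
    [-0.3,8.5,0,3.6],
    [-0.8,13.4,0,5.6],
    [-1.5,18.2,0,7.6],
    [-2.3,23,0,9.6],
    [-3.3,27.8,0,11.6],
    [-3.3,27.8,0,11.6],
  ],
)

```text
time: 11.45
tool_pos: [630.1, 72.4, 156.7]
tcp_rot: [1.952, 1.569, 2.179]
contact_force: [0.5, -1.1, -2.2]
grip_width: 11.7
```

```bash
python3 -c "
from h import *
table([20,22,24,26,28,30,32,34])"
```

```text
now a 20.418072212516908 r 139.69921320485193 stand xy [130.922  48.737] zyaw 12.985993496727247 z 156.65407078101717
force radial,tangential [ 0.202 -1.22 ]
20 [np.float64(0.2), np.float64(-1.0), np.float64(0.0), np.float64(-0.2)]
22 [np.float64(-0.9), np.float64(3.7), np.float64(0.0), np.float64(1.8)]
24 [np.float64(-2.3), np.float64(8.4), np.float64(0.0), np.float64(3.8)]
26 [np.float64(-3.8), np.float64(13.1), np.float64(0.0), np.float64(5.8)]
28 [np.float64(-5.4), np.float64(17.7), np.float64(0.0), np.float64(7.8)]
30 [np.float64(-7.2), np.float64(22.2), np.float64(0.0), np.float64(9.8)]
32 [np.float64(-9.2), np.float64(26.7), np.float64(0.0), np.float64(11.8)]
34 [np.float64(-11.3), np.float64(31.0), np.float64(0.0), np.float64(13.8)]
```

carry_out(
  rows=[
    [-0.9,3.7,0,1.8],
    [-2.3,8.4,0,3.8],
    [-3.8,13.1,0,5.8],
    [-5.4,17.7,0,7.8],
    [-7.2,22.2,0,9.8],
    [-7.2,22.2,0,9.8],
  ],
)

```text
time: 11.95
tool_pos: [622.3, 95.2, 156.3]
tcp_rot: [2.307, 1.568, 2.706]
contact_force: [-0.5, 0.1, -3.3]
grip_width: 12.0
```

```bash
python3 -c "
from h import *
table([30,32,34,36,38])"
```

```text
now a 30.2936877148291 r 139.33061610960522 stand xy [120.305  70.283] zyaw 22.8700336783115 z 156.32642920520541
force radial,tangential [-0.405  0.306]
30 [np.float64(0.6), np.float64(-0.5), np.float64(0.4), np.float64(-0.1)]
32 [np.float64(-1.3), np.float64(3.9), np.float64(0.4), np.float64(1.9)]
34 [np.float64(-3.5), np.float64(8.3), np.float64(0.4), np.float64(3.9)]
36 [np.float64(-5.7), np.float64(12.7), np.float64(0.4), np.float64(5.9)]
38 [np.float64(-8.2), np.float64(16.9), np.float64(0.4), np.float64(7.9)]
```

carry_out(
  rows=[
    [0,0,-0.7,0],
    [0,0,-1.4,0],
    [0,0,-2.1,0],
    [0,0,-2.1,0],
    [0,0,-2.1,0],
  ],
)

```text
time: 12.37
tool_pos: [622.5, 94.8, 154.5]
tcp_rot: [2.26, 1.569, 2.659]
contact_force: [-0.2, -0.3, 0.5]
grip_width: 11.8
```

carry_out(
  rows=[
    [0,0,-1,0],
    [0,0,-2,0],
    [0,0,-2,0],
    [0,0,-2,0],
  ],
)

```text
time: 12.7
tool_pos: [622.6, 94.9, 154.2]
tcp_rot: [1.575, 1.57, 1.974]
contact_force: [-3.9, 0.3, 8.5]
grip_width: 11.6
```

carry_out(
  rows=[
    [-0.3,-0.2,1,0],
    [-0.5,-0.3,1.6,0],
    [-0.5,-0.3,1.6,0],
  ],
)

```text
time: 12.95
tool_pos: [622.2, 94.5, 155.7]
tcp_rot: [1.378, 1.57, 1.776]
contact_force: [-0.5, -0.4, -1.8]
grip_width: 11.7
```

```bash
python3 -c "
from h import *
table([32,34,36,38,40,42,44],R=139.2,tilt=-.052)"
```

```text
now a 30.070659404680907 r 138.97734692310863 stand xy [120.272  69.637] zyaw 22.814358430189884 z 155.73018907226145
force radial,tangential [-0.642 -0.154]
32 [np.float64(-1.7), np.float64(4.4), np.float64(-0.2), np.float64(2.0)]
34 [np.float64(-3.8), np.float64(8.7), np.float64(-0.3), np.float64(4.0)]
36 [np.float64(-6.1), np.float64(13.0), np.float64(-0.5), np.float64(6.0)]
38 [np.float64(-8.5), np.float64(17.3), np.float64(-0.6), np.float64(8.0)]
40 [np.float64(-11.0), np.float64(21.4), np.float64(-0.8), np.float64(10.0)]
42 [np.float64(-13.7), np.float64(25.4), np.float64(-0.9), np.float64(12.0)]
44 [np.float64(-16.6), np.float64(29.4), np.float64(-1.1), np.float64(14.0)]
```

carry_out(
  rows=[
    [-0.8,2.2,-0.1,1],
    [-1.7,4.4,-0.2,2],
    [-2.7,6.6,-0.2,3],
    [-3.8,8.7,-0.3,4],
    [-5,10.9,-0.4,5],
    [-6.1,13,-0.5,6],
    [-6.1,13,-0.5,6],
  ],
)

```text
time: 13.53
tool_pos: [615.8, 108.1, 155.2]
tcp_rot: [1.476, 1.57, 1.981]
contact_force: [0.4, -0.2, -2.1]
grip_width: 11.7
```

```bash
python3 -c "
from h import *
table([38,40,42,44,46],R=139.2,tilt=-.052)"
```

```text
now a 36.255391333273764 r 139.17831050775908 stand xy [112.232  82.308] zyaw 28.926890272079532 z 155.2217246626941
force radial,tangential [ 0.246 -0.339]
38 [np.float64(-2.1), np.float64(3.7), np.float64(-0.1), np.float64(1.9)]
40 [np.float64(-4.7), np.float64(7.8), np.float64(-0.3), np.float64(3.9)]
42 [np.float64(-7.4), np.float64(11.9), np.float64(-0.4), np.float64(5.9)]
44 [np.float64(-10.2), np.float64(15.8), np.float64(-0.6), np.float64(7.9)]
46 [np.float64(-13.2), np.float64(19.6), np.float64(-0.8), np.float64(9.9)]
```

carry_out(
  rows=[
    [-1,1.8,0,1],
    [-2.1,3.7,-0.1,1.9],
    [-3.4,5.8,-0.2,2.9],
    [-4.7,7.8,-0.3,3.9],
    [-6,9.9,-0.3,4.9],
    [-6,9.9,-0.3,4.9],
  ],
)

```text
time: 14.03
tool_pos: [609.4, 118.4, 154.9]
tcp_rot: [1.641, 1.569, 2.233]
contact_force: [-0.5, -0.4, -2.1]
grip_width: 11.8
```

```bash
python3 -c "
from h import *
table([42,43,44,45,46,47,48],R=139.2,tilt=-.052)"
```

```text
now a 41.256952177298274 r 139.18355257627067 stand xy [104.633  91.783] zyaw 33.92389594336484 z 154.87961979424816
force radial,tangential [-0.632 -0.113]
42 [np.float64(-1.0), np.float64(1.5), np.float64(-0.1), np.float64(0.9)]
43 [np.float64(-2.4), np.float64(3.5), np.float64(-0.2), np.float64(1.9)]
44 [np.float64(-3.8), np.float64(5.4), np.float64(-0.3), np.float64(2.9)]
45 [np.float64(-5.3), np.float64(7.4), np.float64(-0.3), np.float64(3.9)]
46 [np.float64(-6.8), np.float64(9.3), np.float64(-0.4), np.float64(4.9)]
47 [np.float64(-8.4), np.float64(11.2), np.float64(-0.5), np.float64(5.9)]
48 [np.float64(-9.9), np.float64(13.0), np.float64(-0.6), np.float64(6.9)]
```

carry_out(
  rows=[
    [-0.8,1.1,-0.1,0.6],
    [-1.7,2.5,-0.1,1.3],
    [-1.7,2.5,-0.1,1.3],
  ],
)

```text
time: 14.28
tool_pos: [607.5, 121.2, 154.8]
tcp_rot: [1.713, 1.569, 2.329]
contact_force: [-0.2, -0.2, -2.1]
grip_width: 11.7
```

carry_out(
  rows=[
    [-0.8,1.1,-0.1,0.6],
    [-1.7,2.3,-0.1,1.2],
    [-1.7,2.3,-0.1,1.2],
  ],
)

```text
time: 14.53
tool_pos: [605.6, 123.7, 154.6]
tcp_rot: [1.829, 1.569, 2.467]
contact_force: [-0.5, -0.2, -3.1]
grip_width: 11.9
```

carry_out(
  rows=[
    [-0.8,1.1,-0.2,0.6],
    [-1.7,2.2,-0.3,1.2],
    [-1.7,2.2,-0.3,1.2],
  ],
)

```text
time: 14.78
tool_pos: [603.7, 126.1, 154.3]
tcp_rot: [1.809, 1.569, 2.469]
contact_force: [-0.1, 0.4, -1.3]
grip_width: 11.7
```

```bash
python3 -c "
from h import *
table([45,46,47,48,49,50,51,52],R=139.2,tilt=-.055)"
```

```text
now a 45.209866302545905 r 139.08649735915563 stand xy [97.988 98.709] zyaw 37.80384228915264 z 154.301208699712
force radial,tangential [0.161 0.358]
45 [np.float64(0.4), np.float64(-0.3), np.float64(0.1), np.float64(-0.0)]
46 [np.float64(-1.1), np.float64(1.6), np.float64(0.0), np.float64(1.0)]
47 [np.float64(-2.6), np.float64(3.5), np.float64(-0.1), np.float64(2.0)]
48 [np.float64(-4.2), np.float64(5.3), np.float64(-0.2), np.float64(3.0)]
49 [np.float64(-5.8), np.float64(7.1), np.float64(-0.3), np.float64(4.0)]
50 [np.float64(-7.5), np.float64(8.9), np.float64(-0.4), np.float64(5.0)]
51 [np.float64(-9.1), np.float64(10.7), np.float64(-0.5), np.float64(6.0)]
52 [np.float64(-10.8), np.float64(12.4), np.float64(-0.6), np.float64(7.0)]
```

carry_out(
  rows=[
    [-0.7,1.0,0,0.6],
    [-1.5,2.1,0,1.3],
    [-1.5,2.1,0,1.3],
  ],
)

```text
time: 15.03
tool_pos: [601.9, 128.4, 154.3]
tcp_rot: [1.897, 1.568, 2.581]
contact_force: [-1.7, 0.1, -1.7]
grip_width: 11.8
```

carry_out(
  rows=[
    [-0.9,0.8,-0.1,0.6],
    [-1.9,2.0,-0.1,1.2],
    [-1.9,2.0,-0.1,1.2],
  ],
)

```text
time: 15.28
tool_pos: [599.9, 130.7, 154.2]
tcp_rot: [1.855, 1.568, 2.561]
contact_force: [-0.2, 0.5, -2.4]
grip_width: 11.8
```

carry_out(
  rows=[
    [-0.8,0.9,-0.1,0.6],
    [-1.8,2.0,-0.1,1.2],
    [-1.8,2.0,-0.1,1.2],
  ],
)

```text
time: 15.53
tool_pos: [597.8, 133.0, 154.1]
tcp_rot: [1.882, 1.568, 2.61]
contact_force: [0.0, 0.1, -2.5]
grip_width: 11.9
```

```bash
python3 -c "
from h import *
table([48,49,50,51,52,53],R=139.1,tilt=-.055)"
```

```text
now a 48.91613583843804 r 138.95737417732647 stand xy [ 91.318 104.739] zyaw 41.68968748457689 z 154.07043098715704
force radial,tangential [0.04  0.033]
48 [np.float64(1.6), np.float64(-1.6), np.float64(0.0), np.float64(-0.9)]
49 [np.float64(-0.0), np.float64(0.2), np.float64(-0.1), np.float64(0.1)]
50 [np.float64(-1.7), np.float64(2.0), np.float64(-0.2), np.float64(1.1)]
51 [np.float64(-3.3), np.float64(3.8), np.float64(-0.3), np.float64(2.1)]
52 [np.float64(-5.0), np.float64(5.5), np.float64(-0.4), np.float64(3.1)]
53 [np.float64(-6.7), np.float64(7.3), np.float64(-0.5), np.float64(4.1)]
```

carry_out(
  rows=[
    [-0.8,0.9,-0.1,0.6],
    [-1.7,2.0,-0.2,1.2],
    [-1.7,2.0,-0.2,1.2],
  ],
)

```text
time: 15.78
tool_pos: [595.9, 135.2, 153.8]
tcp_rot: [1.896, 1.568, 2.646]
contact_force: [0.0, 0.8, -2.1]
grip_width: 12.1
```

carry_out(
  rows=[
    [-0.9,0.9,-0.1,0.6],
    [-1.8,1.9,-0.1,1.1],
    [-1.8,1.9,-0.1,1.1],
  ],
)

```text
time: 16.03
tool_pos: [593.8, 137.3, 153.7]
tcp_rot: [1.948, 1.567, 2.718]
contact_force: [0.0, -0.0, -2.3]
grip_width: 11.6
```

carry_out(
  rows=[
    [-0.9,0.9,-0.1,0.6],
    [-1.7,1.8,-0.1,1.1],
    [-1.7,1.8,-0.1,1.1],
  ],
)

```text
time: 16.28
tool_pos: [592.8, 138.5, 153.7]
tcp_rot: [2.25, 1.57, 3.04]
contact_force: [2.6, -4.4, -3.6]
grip_width: 11.9
```

```bash
python3 -c "
from h import *
table([52,53,54,55,56,57],R=139.1,tilt=-.055)"
```

```text
now a 51.974483536319205 r 139.0977116635502 stand xy [ 85.686 109.572] zyaw 45.24587958711737 z 153.74644310951086
force radial,tangential [-1.261 -4.968]
52 [np.float64(-0.0), np.float64(0.0), np.float64(-0.0), np.float64(-0.4)]
53 [np.float64(-1.8), np.float64(1.8), np.float64(-0.1), np.float64(0.6)]
54 [np.float64(-3.5), np.float64(3.4), np.float64(-0.2), np.float64(1.6)]
55 [np.float64(-5.3), np.float64(5.1), np.float64(-0.4), np.float64(2.6)]
56 [np.float64(-7.1), np.float64(6.7), np.float64(-0.5), np.float64(3.6)]
57 [np.float64(-9.0), np.float64(8.3), np.float64(-0.6), np.float64(4.6)]
```

Contact with the bumper at about 52°: 5 N tangential for roughly 0.9 mm of commanded overshoot. Now lean to about 9–10 N.

carry_out(
  rows=[
    [-0.7,0.7,0,0],
    [-0.9,0.9,0,0],
    [-1.1,1.1,0,0],
    [-1.2,1.2,0,0],
    [-1.2,1.2,0,0],
    [-1.2,1.2,0,0],
    [-1.2,1.2,0,0],
    [-1.2,1.2,0,0],
    [-1.2,1.2,0,0],
    [-1.2,1.2,0,0],
    [-1.2,1.2,0,0],
    [-1.2,1.2,0,0],
  ],
)

```text
time: 17.28
tool_pos: [592.7, 138.5, 153.8]
tcp_rot: [-1.767, 1.569, -0.977]
contact_force: [5.1, -6.2, -4.4]
grip_width: 11.8
```

carry_out(
  rows=[
    [-0.9,0.9,0,0],
    [-1.2,1.2,0,0],
    [-1.5,1.5,0,0],
    [-1.5,1.5,0,0],
    [-1.5,1.5,0,0],
    [-1.5,1.5,0,0],
    [-1.5,1.5,0,0],
    [-1.5,1.5,0,0],
    [-1.5,1.5,0,0],
    [-1.5,1.5,0,0],
    [-1.5,1.5,0,0],
  ],
)

```text
time: 18.2
tool_pos: [592.5, 138.7, 153.9]
tcp_rot: [-1.505, 1.566, -0.716]
contact_force: [6.4, -6.0, -5.1]
grip_width: 11.4
```

Run:
```python
from h import *
table([52])
o=get_obs();print(o["contact_force"],o["moment"])
s=capture("side")[:,:,::-1]; cv2.imwrite("pics/s2.png",s)
u,v=proj("side",(592,138,140)).astype(int)
cv2.imwrite("pics/c6.png",cv2.resize(s[v-45:v+45,u-50:u+50],None,fx=6,fy=6,interpolation=cv2.INTER_CUBIC))
```

```text
now a 52.1412632818918 r 139.0758882620675 stand xy [ 85.353 109.804] zyaw 45.199157172485 z 153.91999295702226
force radial,tangential [ 0.283 -8.707]
52 [np.float64(0.7), np.float64(0.2), np.float64(2.8), np.float64(-0.4)]
[ 6.351 -5.963 -5.132] [-1.263 -1.132  0.083]
```

View pics/c6.png

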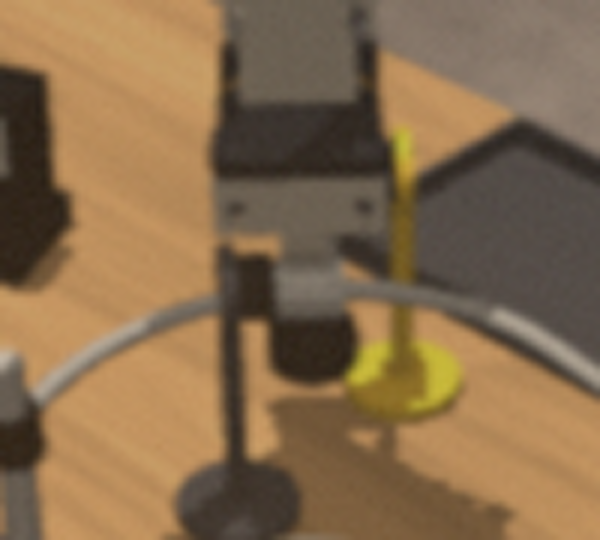

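The side crop shows the sleeve at (310,285) pressed squarely against the black bumper at (258,285), with the lamp hanging below the rail. Next I'll unload, lower onto the rod and release.

carry_out(
  rows=[
    [0.2,-0.2,-0.3,0],
    [0.2,-0.2,-0.8,0],
    [0.2,-0.2,-1.2,0],
    [0.2,-0.2,-1.2,0],
  ],
)

```text
time: 18.58
tool_pos: [592.7, 138.5, 153.0]
tcp_rot: [-1.495, 1.565, -0.706]
contact_force: [1.0, -2.1, 0.2]
grip_width: 11.8
```

carry_out(
  hand=40,
  rows=[
    [0,0,0,0],
    [0,0,0,0],
    [0,0,0,0],
    [0,0,0,0],
    [0,0,0,0],
    [0,0,0,0],
    [0,0,0,0],
    [0,0,0,0],
  ],
)

```text
time: 19.25
tool_pos: [592.7, 138.5, 153.0]
tcp_rot: [-1.496, 1.566, -0.707]
contact_force: [0.0, 0.4, -0.4]
grip_width: 40.0
```

Released with no force. Back straight up and out of the view.

carry_out(
  rows=[
    [0,0,6,0],
    [0,0,18,0],
    [0,0,35,0],
    [0,0,60,0],
    [0,0,90,0],
    [0,0,110,0],
    [-20,-30,110,0],
    [-40,-60,110,0],
    [-60,-95,110,0],
    [-80,-130,110,0],
    [-100,-165,110,0],
    [-120,-200,110,0],
    [-140,-235,110,0],
    [-150,-260,110,0],
    [-150,-260,110,0],
  ],
)

```text
time: 20.5
tool_pos: [441.0, -125.3, 263.8]
tcp_rot: [-1.687, 1.564, -0.903]
contact_force: [0.9, -0.1, 1.3]
grip_width: 40.1
```

Run:
```python
from h import *
t=capture("top")[:,:,::-1];s=capture("side")[:,:,::-1]
cv2.imwrite("pics/t3.png",t);cv2.imwrite("pics/s3.png",s)
f=lambda a:cv2.resize(a,(390,390),interpolation=cv2.INTER_CUBIC)
u,v=proj("side",(592,138,130)).astype(int);print(u,v)
cv2.imwrite("pics/c7.png",np.hstack([f(t[160:250,215:305]),f(s[v-35:v+35,u-35:u+35])]))
h=cv2.cvtColor(t,cv2.COLOR_BGR2HSV);m=np.zeros(t.shape[:2],np.uint8)
m[180:225,230:275]=((h[...,1]<70)&(h[...,2]>185))[180:225,230:275]*255
for c in cv2.findContours(m,cv2.RETR_EXTERNAL,cv2.CHAIN_APPROX_NONE)[0]:
    if cv2.contourArea(c)>8: r=cv2.minAreaRect(c);print(r,onz("top",r[0],188))
d=cv2.absdiff(t,cv2.imread("pics/top0.png")).max(2)
for n,(x,y) in dict(bowl=(291,246),lamp=(405,216),dye=(443,250),cap=(369,183),collar=(425,170),driver=(487,205),flash=(126,188)).items(): print(n,(d[y-18:y+18,x-18:x+18]>40).sum())
```

```text
296 199
((232.5, 218.00001525878906), (2.335296154022217, 12.996430397033691), 23.96249008178711) [533.354 162.953 188.   ]
((243.818603515625, 191.22125244140625), (4.7976765632629395, 12.229372024536133), 48.8140754699707) [591.701 139.865 188.   ]
((257.7962951660156, 189.72499084472656), (5.684423923492432, 37.61838150024414), 53.47114562988281) [595.071 109.989 188.   ]
bowl 0
lamp 687
dye 489
cap 120
collar 0
driver 0
flash 0
```

View pics/c7.png

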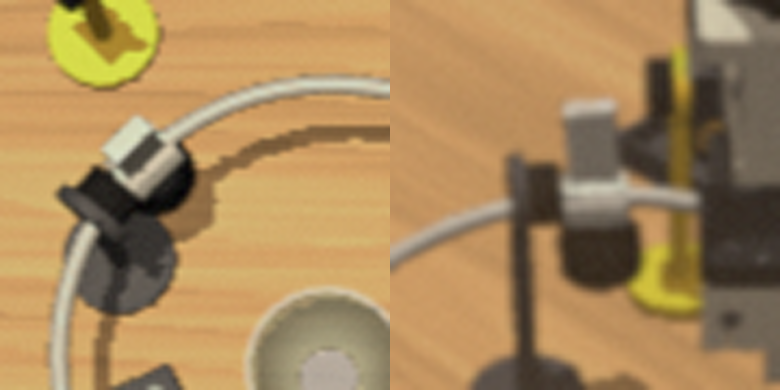

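Both views show the carriage hanging upright against the bumper, its fin at (244,191) px in the top image. The arm is well clear, so I'm handing in.

```bash
python3 -c "
from plant import *
print(close_job())"
```

```text
the job is handed in; nothing more can be done
None
```

The lamp carriage is hanging on the rail against the bumper, released and upright. I handed the job in at about 20.6 s of the 72 s allowed; it gives no verdict.

**What I did:** I gripped the carriage by its fin and threaded the sleeve onto the rail tip. I centred it by touch, because the rail sat about 2 mm off the camera estimate. Then I followed the bend round, with the rail dropping slightly (about 0.05 rad of tilt). It met the bumper about 52° round. I leaned on it at about 8–9 N for roughly 1.8 s, then unloaded it, let go and backed away.

**Last checks:**
- **Position:** both pictures show the sleeve up against the bumper and the lamp hanging below the rail. The fin measured (592, 140) mm in the top picture, within 2 mm of where I released it.
- **Forces:** the largest rail or bumper load I saw at the end of a move was about 11 N while probing. It is only reported at the end of each move. The hand read almost zero force after release.
- **Bystanders:** the bowl, collar, driver and flash look unchanged between the first and last top pictures. The areas around the spare lamp, dye jar and lens cap did differ; I put that down to the arm or its shadow and did not check further. I felt no contact with any of them.
- **Disagreement:** early on, the two cameras differed by 2–5 mm near the rail tip, so I relied on touch there.

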